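Index the soldering table by one notch

ROBOT

A 6-joint arm with a two-finger parallel gripper is mounted at the origin on a cart in front of the work surface, level with it; the furniture and walls round the work are solid. World frame = base frame: x ahead of the robot, y to its left, z up, the work surface at z = 0. Lengths are in mm, angles in rad, forces in N, time in s.
With the tool pointing down it reaches from about 350 to 775 mm from the base axis. Payload 7.3 kg.
Tool frame: the origin (TCP) lies at the very end of the fingers, on their centre line; the grasp point (between the pads) lies 19 mm behind it (bot.grip_point_offset is the distance from the TCP to the grasp point, in mm); z points along the fingers, y is the line along which they close (so a half turn about z gives the same grasp; the last joint's range is limited). The gripper opens to 92 mm and grips with 3 to 60 N. Pads are 19 mm wide; open, the fingers measure 130 mm over their backs; the gripper's body (75 mm by 190 mm) begins 47 mm behind the grasp point.
Start: joints at [1.105, 0.342, 1.524, -0, 1.275, -0.146], TCP at [165.033, 498.406, 226.741] pointing down, gripper open.
Joint ranges: [-2.53, 2.53], [-0.77, 2.02], [0.04, 2.7], [-1, 4.14], [0.28, 2.66], [-3.11, 3.11]. Speed limits (rad/s): [2.57, 2.57, 3.14, 3.14, 3.14, 3.14].

INTERFACE

Orientations are given as [roll, pitch, yaw] about the fixed x, y, z axes, in that order (R = Rz(yaw) Ry(pitch) Rx(roll)).
In Python, from plant import bot gives the robot as it stands. The module is installed in compiled form; this text tells all that it offers.
- The arm moves only by the shell command python3 -m jog 'ROWS' [OPENING]. ROWS is JSON, a list of rows, each a list of 6 numbers: the shift along the tool's x, y, z in mm, then the turn, a rotation vector about the tool's x, y, z in rad. In form: [[dx, dy, dz, rx, ry, rz], ...]. A call has 1 to 12 rows; each row shifts and turns the commanded pose from where the row before left it, along the tool's axes as they then stand; what a row does not reach is not made up. A row lasts 1/10 s, in which the tool goes at most 50 mm and 8.59 degrees, less where a joint would pass 70% of its speed; a pose out of reach is approached as far as the arm can. A call with a gripper value outside its range is refused whole. OPENING is the opening in per cent of the stroke, from 0 (shut) to 100 (fully open), set as the call begins (- or left out, the last holds). The fingers move at their own pace and stop on an object; the grip force is fixed at half the most. Time passes only in rows, so rows that do not move let the fingers close. It gives the time, the measured TCP pose, the force, the opening and the grip force at its end, in the units of the state.
- bot.get_obs(): the state, without advancing time (a new reading comes with each control period).
- bot.capture(name): name is "scene" or "top"; returns the picture (480x640x3 uint8, red, green, blue); there is no depth.
- bot.camera_model(name): a dict with "fx", "fy", "cx", "cy" (pixels), "position" and "orientation" of the camera in the world. Camera axes: x right, y down, z forward; pixel columns grow to the right and rows downward; lengths in mm; the calibration is good to about 2 mm. A picture is of the moment at which its call begins. camera_model takes no time and is no camera call.
- bot.close_job(): hands the job in; it is judged then, once.
Trained networks look in the newest picture that a camera, given by its name, has taken for a name from the list of things; names that differ only in an ending like _2 or _b are one class to them, and where a whole thing is asked for, a point or a joint stands for the part that bears it (a point fixed in the world has none). Each returns a list of dicts, best first, with "p" (0 to 1); they miss things now and then, are a little off and sometimes report something else, mostly with a low value. They report only what shows in the picture. A call takes as long as a camera call. They do not tell look-alikes from the thing itself.
- bot.outline_of(target, camera): "mask" (480x640 bool, what is visible of it) and "pixel" ([column, row] in pixels, amid what is visible of it).
The state is a dict: "time": time; "joint_positions": joint angles; "dq": joint speeds; "tau": joint torques, N m; "tool_pos": TCP position; "tcp_rot": TCP orientation; "contact_force": force on the tool from outside, world axes, zero at the start; "moment": the same for the moment, N m; "grip_width": finger opening in mm; "finger_force": force on a finger pad.
Only numpy, scipy, OpenCV 4.12 (cv2) and the standard library are available. Lean on these libraries where they do the work, as an engineer would, in place of code of your own. Each camera call takes 0.05 s, during which the arm holds its last target. There are 200 camera calls.

TASK

Index the round soldering table one notch anticlockwise (seen from above): press its plunger in with the fingertips to free it, push the table round to the very next notch, an eighth of a turn, and let the plunger spring fully back out so that its tooth locks there. Only press and push: do not lift anything, leave the lump of charcoal resting in the middle of the table, and do not disturb the tin or the two bottles.

Things in the scene. Friction and masses are not known exactly. Their poses are not given: they have to be found in the camera images.
- table_axis (a point): Point on the vertical axis of the indexing table, on the upper face of its turning disc (aluminium, radius 115 mm, 26 mm above the bench). x points from the axis to the notch in which the plunger's tooth stands at the start, z up; these axes are fixed to the base and do not turn with the disc.
- index_base: Fixed grey round base of the indexing table, 284 mm across, three bolted lugs, origin at the centre of its underside. On standoffs it carries a flat steel index ring round the disc: inner radius 117 mm, outer 138 mm, 36 to 42 mm above the bench, with 8 notches 14 mm wide, one every 45 degrees.
- turntable (a joint): Angle of the disc, rad: 0 at the starting notch, growing anticlockwise seen from above; the next notch is at +0.785. Locked (play about 0.02 either way) while the tooth is in a notch; else it turns with light friction (about 1 N at the plunger) and stays where it is left. All that stands on the disc turns with it.
- head_top (a point): Centre of the flat top of the plunger's head, a black round push button 35 mm across on a dark round housing 33 mm across that stands on the disc, 96 mm from the table's axis. Its top is 80 mm above the bench when out; it is pressed straight down. A steel tooth 10 mm wide points outward from the housing and stands in a notch of the ring.
- plunger (a joint): How far the plunger is pressed down, m: 0 out, 0.008 fully in. Spring 4 N at first, 8 N fully in. Beyond 0.006 the tooth is below the ring and the disc can turn. Between notches the ring keeps the released plunger down at about 0.006; it springs out when the tooth is under a notch and nothing presses on it. If still held in, it passes the notch.
- post_top (a point): Top of the turning post, an upright steel pin 12 mm thick with a black sleeve 16 mm thick on its upper 30 mm, fixed on the disc 96 mm from the axis, 0.375 rad (36 mm) anticlockwise of the plunger's centre. Its top is 116 mm above the bench. A finger on the plunger, or beside it, can push on it to turn the disc.
- charcoal: Loose lump of black charcoal, about 51x59 mm and 35 mm high, lying in the middle of the disc. Origin at the centre of its underside, 26 mm above the bench. Must stay lying there.
- tin: Bystander: loose round aluminium tin, 76 mm across, 32 mm high, left of the table; origin at the centre of its underside.
- rinse_bottle: Bystander: loose cream plastic bottle with black cap, 70 mm across, 124 mm high, behind the table; origin at the centre of its underside.
- amber_bottle: Bystander: loose small brown glass bottle with black cap, 42 mm across, 76 mm high, right of the table; origin at the centre of its underside.
Mind the look-alikes: they are no part of the job. What is shaped like the charcoal but green or yellow is not meant.

How it is judged (in metres and radians):
On the way, in this order (a step that is already met when the one before it is completed fails the run):
1. the plunger is pressed in by the fingers while the table still stands at the starting notch (value of joint plunger above 0.0055 m and contact force between the fingers and plunger above 1 N and value of joint turntable between -0.1 and 0.1 rad), for 0.1 s.
2. the table is on its way to the next notch with the tooth under the ring (value of joint turntable between 0.2 and 0.75 rad and value of joint plunger above 0.004 m), for 0.1 s.
At the end, for the whole second after the job is handed in: The table stands still one notch (0.785 rad, within 0.05) anticlockwise of its start, the plunger is out to within 1.5 mm so that its tooth is in that notch, and the charcoal lies on the disc within 30 mm of the axis (value of joint turntable between 0.735 and 0.835 rad and value of joint plunger below 0.0015 m and velocity of joint turntable between -0.05 and 0.05 rad/s and horizontal distance between charcoal and table_axis below 0.03 m and height (world z) of charcoal between 0.022 and 0.032 m); the robot touches nothing.
It fails at once if the charcoal is lifted or pushed off the middle of the table (height (world z) of charcoal above 0.041 m or horizontal distance between charcoal and table_axis above 0.04 m).
It fails at once if the tin or a bottle is disturbed (moved by more than 20 mm) (distance of any of tin, rinse_bottle, amber_bottle from where it was at the start of the episode above 0.02 m).
It also fails if it takes over 45 s, if anything falls off the work surface, if the arm or the gripper's body presses on something with over 40 N, if the wrist force passes 120 N, or if a joint passes its speed limit or range.

## Working session

There is one attempt and no reset: what is moved stays moved. The work goes in short steps, Python scripts to look and compute and a shell command to move; the robot and the scene stay as the last step left them, time stands still between calls to the robot, and variables do not carry over. Pictures are saved under pics/ and viewed, at most 10 in all, crops included, and the job is handed in when it is done.

```bash
mkdir -p pics
cat > h.py <<'E'
import numpy as np,cv2
from scipy.spatial.transform import Rotation as R
from plant import bot
def ray(cam,px):
    m=bot.camera_model(cam);o=np.array(m["orientation"],float)
    M=o if o.shape==(3,3) else R.from_euler('xyz',o).as_matrix()
    return np.array(m["position"],float),M@np.array([(px[0]-m["cx"])/m["fx"],(px[1]-m["cy"])/m["fy"],1])
def at_z(cam,px,z):
    p,d=ray(cam,px);return p+d*(z-p[2])/d[2]
def proj(cam,P):
    m=bot.camera_model(cam);o=np.array(m["orientation"],float)
    M=o if o.shape==(3,3) else R.from_euler('xyz',o).as_matrix()
    c=M.T@(np.array(P,float)-m["position"]);return np.array([m["fx"]*c[0]/c[2]+m["cx"],m["fy"]*c[1]/c[2]+m["cy"]])
E
python3 - <<'E'
from h import *
ims=[]
for c in("scene","top"):
    im=bot.capture(c);cv2.imwrite(f"pics/{c}0.png",im[:,:,::-1]);print(c,bot.camera_model(c))
    for t,z in(("head_top",80),("post_top",116),("charcoal",45),("index_base",36),("tin",32),("amber_bottle",76),("rinse_bottle",124)):
        for r in bot.outline_of(t,c)[:3]: print(t,round(r["p"],2),np.round(r["pixel"]),at_z(c,r["pixel"],z).round(),r["mask"].sum())
o=bot.get_obs();print(o["tool_pos"],o["tcp_rot"],o["time"],o["grip_width"])
E
```

```text
scene {'fx': 500.7233301352028, 'fy': 500.7233301352028, 'cx': 314.256454656367, 'cy': 251.90477989791808, 'position': array([-227.12878196, -959.21365391,  819.04662837]), 'orientation': array([-2.09485241, -0.0195081 , -0.70670044])}
post_top 0.92 [338. 287.] [ 507. -214.  116.] 2641
charcoal 0.73 [326. 282.] [ 570. -101.   45.] 332
charcoal 0.73 [250. 317.] [316. -97.  45.] 352
charcoal 0.56 [265. 256.] [522. 124.  45.] 259
index_base 0.69 [328. 294.] [ 542. -138.   36.] 5419
tin 0.74 [186. 246.] [373. 348.  32.] 386
tin 0.6 [328. 282.] [588. -90.  32.] 326
amber_bottle 0.75 [390. 344.] [ 482. -414.   76.] 524
rinse_bottle 0.76 [347. 236.] [700. -44. 124.] 677
top {'fx': 494.80270270127556, 'fy': 494.80270270127556, 'cx': 312.00789051366695, 'cy': 238.39643819937277, 'position': array([ 295.40112509,  -22.22886072, 1269.34920499]), 'orientation': array([-2.91076404e+00,  2.02317394e-03, -1.57584728e+00])}
head_top 0.64 [336. 201.] [671. -82.  80.] 142
post_top 0.72 [336. 248.] [541. -79. 116.] 5685
charcoal 0.91 [328. 338.] [333. -59.  45.] 435
charcoal 0.73 [241. 253.] [547. 159.  45.] 431
charcoal 0.55 [347. 242.] [ 574. -110.   45.] 387
index_base 0.88 [338. 243.] [573. -88.  36.] 9130
tin 0.59 [150. 317.] [388. 381.  32.] 807
amber_bottle 0.81 [456. 260.] [ 518. -375.   76.] 301
amber_bottle 0.19 [292. 164.] [773.  30.  76.] 808
rinse_bottle 0.58 [290. 165.] [750.  32. 124.] 778
[165.04709285 498.41295478 226.75616083] [3.14143245e+00 2.34137895e-05 2.82178930e+00] 0.8 91.84103409442504
```

View pics/scene0.png

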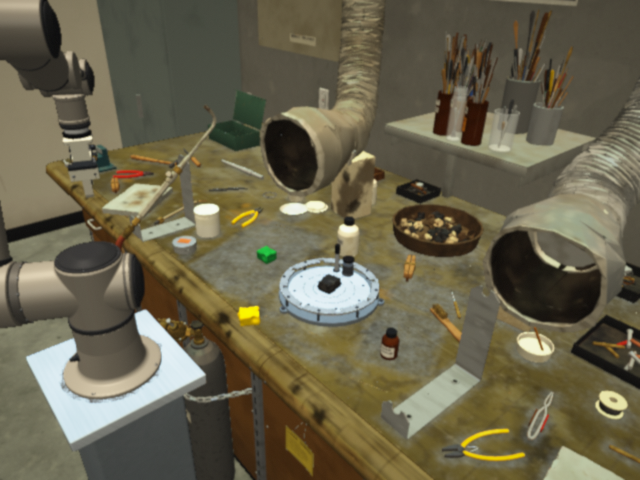

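View pics/top0.png

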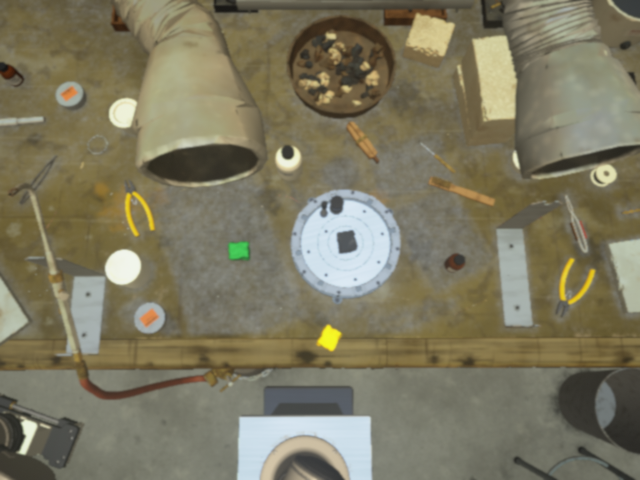

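The top view shows the table centred near (346,243). The plunger head is at about (336,204), with the post left of it at (323,208), so both are on the far side. There are three charcoal shapes: black at (347,242), green at (239,251) and yellow at (328,338). The black one in mid-disc fits the description. Hoods hang to the left and right, so I'll check their height and refine the measurements.

```bash
cat > m.py <<'E'
from h import *
def tri(a,b):
    (p,d),(q,e)=ray("top",a),ray("scene",b)
    s,t=np.linalg.lstsq(np.c_[d,-e],q-p,rcond=None)[0]
    return ((p+s*d+q+t*e)/2).round(),np.linalg.norm(p+s*d-q-t*e).round(1)
E
python3 - <<'E'
from m import *
t=bot.capture("top");s=bot.capture("scene")
a=cv2.resize(t[175:310,280:415],(600,600),interpolation=cv2.INTER_CUBIC)
b=cv2.resize(s[225:335,270:390],(600,550),interpolation=cv2.INTER_CUBIC)
cv2.imwrite("pics/ct.png",a[:,:,::-1]);cv2.imwrite("pics/cs.png",b[:,:,::-1])
print("hood mouth",tri((205,165),(300,150)),"rims",tri((205,184),(300,191)),tri((264,160),(345,150)))
E
```

```text
hood mouth (array([686., 187., 324.]), np.float64(32.5)) rims (array([703., 216., 175.]), np.float64(44.3)) (array([706.,  48., 351.]), np.float64(82.9))
```

View pics/ct.png

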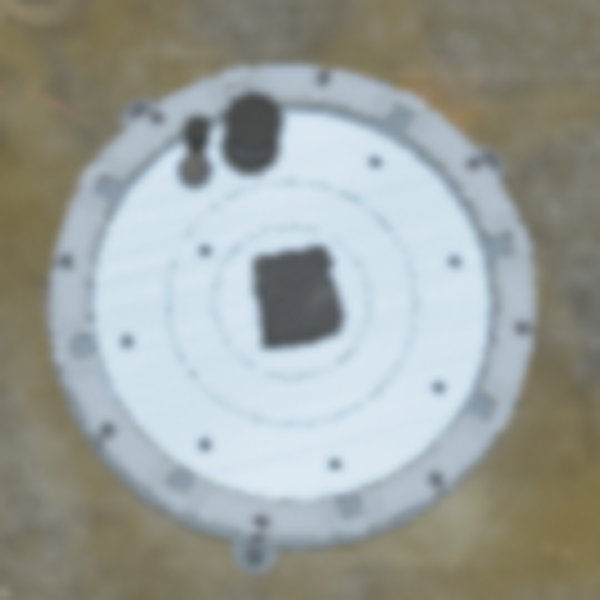

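View pics/cs.png

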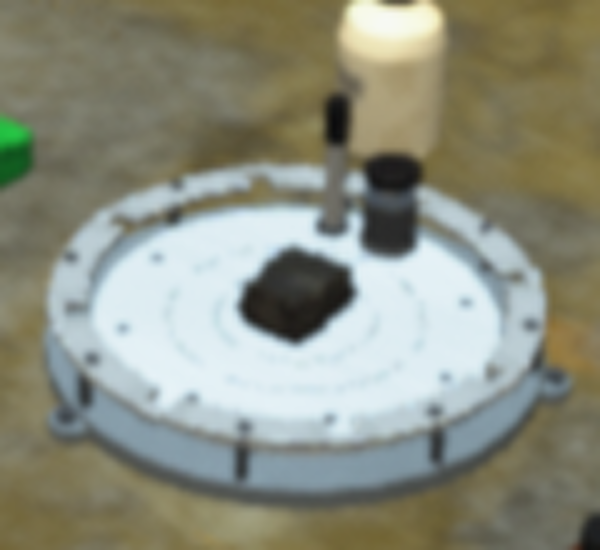

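Run:
```python
from m import *
c=lambda x,y:(280+x/4.444-.4,175+y/4.444-.4)
s=lambda x,y:(270+x/5-.4,225+y/5-.4)
print("head",at_z("top",c(254,122),80),at_z("scene",s(394,170),80),tri(c(254,122),s(394,170)))
print("post",at_z("top",c(199,128),116),at_z("scene",s(339,97),116),tri(c(199,128),s(339,97)))
N=[(108,186),(82,345),(181,480),(350,505),(485,405),(503,243),(400,117)]
P=np.array([at_z("top",c(*n),42)[:2] for n in N])
A=np.c_[2*P,np.ones(7)];x=np.linalg.lstsq(A,(P**2).sum(1),rcond=None)[0]
ax=x[:2];print("axis",ax,"r",np.sqrt(x[2]+ax@ax),"notch deg",np.degrees(np.arctan2(*(P-ax).T[::-1])).round(1)%45)
for n,p in(("top",at_z("top",c(254,122),80)),("scene",at_z("scene",s(394,170),80)),("postT",at_z("top",c(199,128),116)),("postS",at_z("scene",s(339,97),116))):
    d=p[:2]-ax;print(n,np.hypot(*d).round(1),np.degrees(np.arctan2(d[1],d[0])).round(1))
for cam in("top","scene"):
    for r in bot.outline_of("plunger",cam)[:2]:
        ys,xs=np.where(r["mask"]);print(cam,r["p"],r["pixel"],xs.min(),xs.max(),ys.min(),ys.max())
```

```text
head [668.37683144 -83.88096894  80.        ] [666.43017915 -86.90555061  80.        ] (array([669., -84.,  78.]), np.float64(0.2))
post [653.82278276 -51.82834433 116.        ] [655.31707385 -49.84383534 116.        ] (array([653., -52., 118.]), np.float64(0.1))
axis [ 576.55434841 -106.8581747 ] r 124.56922566133622 notch deg [13.4 13.2 13.3 13.5 13.9 14.  13.9]
top 94.7 14.0
scene 92.1 12.5
postT 94.9 35.5
postS 97.2 35.9
top 0.6 [339.2, 202.7] 331 343 195 208
scene 0.39 [348.2, 260.9] 343 355 255 263
```

```bash
cat >> h.py <<'E'
def go(x,y,z,yaw):
    o=bot.get_obs();M=R.from_euler('xyz',o["tcp_rot"])
    T=R.from_euler('xyz',[np.pi,0,yaw])
    print("pos",np.round(o["tool_pos"],1),"rpy",np.round(o["tcp_rot"],3),"F",np.round(o["contact_force"],1),"t",round(o["time"],2))
    print("shift in tool axes now",M.inv().apply(np.array([x,y,z])-o["tool_pos"]).round(1),"turn",(M.inv()*T).as_rotvec().round(4))
E
python3 -m jog '[[0,0,0,0,0,-0.139],[0,0,0,0,0,-0.139],[0,0,0,0,0,-0.139],[0,0,0,0,0,-0.140],[0,0,0,0,0,0]]' 0; python3 -c "
from h import *
go(480,-20,230,3.379)"
```

```text
time: 1.5
tool_pos: [165.0, 498.4, 226.7]
tcp_rot: [-3.142, 0.0, -2.903]
contact_force: [0.4, 0.2, -0.2]
grip_width: 56.3
finger_force: 0.0
pos [165.  498.4 226.7] rpy [-3.142  0.    -2.903] F [ 0.4  0.2 -0.2] t 1.5
shift in tool axes now [-183.6 -578.1   -3.3] turn [-0.     0.     0.001]
```

```bash
python3 -m jog '[[-12,-38,0,0,0,0],[-12,-38,0,0,0,0],[-12,-38,0,0,0,0],[-12,-38,0,0,0,0],[-12,-38,0,0,0,0],[-12,-38,0,0,0,0],[-12,-38,0,0,0,0],[-12,-38,0,0,0,0],[-12,-38,0,0,0,0],[-12,-38,0,0,0,0],[-12,-38,0,0,0,0],[-12,-38,0,0,0,0]]' 0
python3 -m jog '[[-12,-38,0,0,0,0],[-12,-38,0,0,0,0],[-12,-38,0,0,0,0],[0,0,0,0,0,0]]'
python3 -c "
from h import *
go(668.4,-78,130,3.379)"
```

```text
time: 2.7
tool_pos: [412.8, 87.4, 227.0]
tcp_rot: [3.142, 0.001, -2.909]
contact_force: [0.5, -0.1, 0.1]
grip_width: 0.5
finger_force: 0.0
time: 3.1
tool_pos: [476.0, -17.0, 226.5]
tcp_rot: [-3.14, 0.001, -2.913]
contact_force: [-0.2, 0.3, 0.6]
grip_width: 0.3
finger_force: 0.0
pos [476.  -17.  226.5] rpy [-3.140e+00  1.000e-03 -2.913e+00] F [-0.2  0.3  0.6] t 3.1
shift in tool axes now [-173.4 -103.    96.8] turn [-0.0015  0.001  -0.0084]
```

```bash
python3 -m jog '[[-29,-17,0,0,0,-0.008],[-29,-17,0,0,0,0],[-29,-17,0,0,0,0],[-29,-17,10,0,0,0],[-29,-17,20,0,0,0],[-28,-17,20,0,0,0],[0,0,20,0,0,0],[0,0,15,0,0,0],[0,0,10,0,0,0],[0,0,0,0,0,0],[0,0,0,0,0,0]]' 0
python3 - <<'E'
from h import *
go(668.4,-78,90,3.379)
t=bot.capture("top");s=bot.capture("scene")
a=cv2.resize(t[120:270,260:410],(400,400),interpolation=cv2.INTER_CUBIC)
b=cv2.resize(s[180:300,280:400],(400,400),interpolation=cv2.INTER_CUBIC)
cv2.imwrite("pics/c2.png",np.hstack([a,b])[:,:,::-1])
E
```

```text
time: 4.2
tool_pos: [666.6, -70.2, 132.5]
tcp_rot: [-3.141, 0.001, -2.897]
contact_force: [0.0, -0.7, 0.4]
grip_width: 0.3
finger_force: 0.0
pos [666.6 -70.2 132.5] rpy [-3.141e+00  1.000e-03 -2.897e+00] F [ 0.  -0.7  0.4] t 4.2
shift in tool axes now [ 0.2 -8.  42.5] turn [-0.0002  0.0008  0.0071]
```

View pics/c2.png

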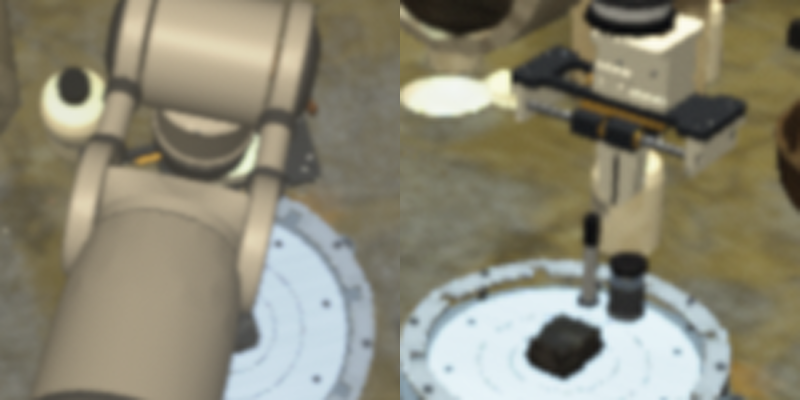

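The scene crop shows the closed fingertips at about (620,200), over the head at (627,262), and the post is clear at (591,225). Next I shift 8 mm clockwise, descend and press.

```bash
python3 -m jog '[[0,-8,0,0,0,0.007],[0,0,0,0,0,0],[0,0,15,0,0,0],[0,0,15,0,0,0],[0,0,10,0,0,0],[0,0,4,0,0,0],[0,0,4,0,0,0],[0,0,3,0,0,0],[0,0,0,0,0,0],[0,0,0,0,0,0]]' 0
python3 -c "
from h import *
go(668.4,-78,72,3.379)"
```

```text
time: 5.3
tool_pos: [668.6, -78.3, 81.2]
tcp_rot: [-3.141, 0.001, -2.903]
contact_force: [-0.1, 0.4, -0.5]
grip_width: 0.5
finger_force: 0.0
pos [668.6 -78.3  81.2] rpy [-3.141e+00  1.000e-03 -2.903e+00] F [-0.1  0.4 -0.5] t 5.3
shift in tool axes now [0.2 0.4 9.2] turn [-0.0003  0.0007  0.0009]
```

```bash
python3 -m jog '[[0,0,2,0,0,0],[0,0,2,0,0,0],[0,0,0,0,0,0]]'; python3 -m jog '[[0,0,2,0,0,0],[0,0,2,0,0,0],[0,0,1.2,0,0,0],[0,0,0,0,0,0],[0,0,0,0,0,0],[0,0,0,0,0,0]]'
```

```text
time: 5.6
tool_pos: [668.9, -78.4, 77.3]
tcp_rot: [-3.141, 0.001, -2.903]
contact_force: [-0.5, 0.2, 4.5]
grip_width: 0.5
finger_force: 2.4
time: 6.2
tool_pos: [668.9, -78.4, 72.6]
tcp_rot: [-3.141, 0.002, -2.903]
contact_force: [-1.2, 0.7, 7.2]
grip_width: 0.2
finger_force: 3.5
```

```bash
python3 -m jog '[[0,0,0.6,0,0,0],[0,0,0,0,0,0],[0,0,0,0,0,0]]'; python3 -m jog '[[0.2,2.4,0,0,0,-0.025],[0.4,4.8,0,0,0,-0.05],[0.4,4.8,0,0,0,-0.05],[0.4,4.8,0,0,0,-0.05],[0.4,4.8,0,0,0,-0.05],[0.4,4.8,0,0,0,-0.05],[0,0,0,0,0,0]]'; python3 -c "
from h import *
go(668.4,-78,72,3.379)
d=bot.get_obs()['tool_pos'][:2]-[576.5,-106.5];print(np.hypot(*d),np.arctan2(d[1],d[0])-.237-.06)"
```

```text
time: 6.5
tool_pos: [668.9, -78.4, 72.3]
tcp_rot: [-3.141, 0.002, -2.903]
contact_force: [-1.4, 0.6, 8.4]
grip_width: 0.8
finger_force: 4.0
time: 7.2
tool_pos: [658.0, -54.0, 72.3]
tcp_rot: [-3.14, 0.002, -2.627]
contact_force: [-0.0, 1.3, 7.7]
grip_width: 0.7
finger_force: 3.6
pos [658.  -54.   72.3] rpy [-3.140e+00  2.000e-03 -2.627e+00] F [-0.   1.3  7.7] t 7.2
shift in tool axes now [  2.8 -26.    0.4] turn [-0.0012  0.0024  0.2776]
96.92681675855764 0.27558012469491106
```

```bash
python3 -m jog '[[0.4,4.8,0,0,0,-0.05],[0.4,4.8,0,0,0,-0.05],[0.4,4.8,0,0,0,-0.05],[0.4,4.8,0,0,0,-0.05],[0.4,4.8,0,0,0,-0.05],[0.4,4.8,0,0,0,-0.05],[0,0,0,0,0,0],[0,0,0,0,0,0]]'
python3 - <<'E'
from h import *
d=bot.get_obs()['tool_pos'][:2]-[576.5,-106.5];print(np.hypot(*d),np.arctan2(d[1],d[0])-.237-.06)
s=bot.capture("scene");b=cv2.resize(s[210:330,270:390],(500,500),interpolation=cv2.INTER_CUBIC)
cv2.imwrite("pics/c3.png",b[:,:,::-1])
E
```

```text
time: 8.0
tool_pos: [639.3, -32.2, 72.3]
tcp_rot: [-3.139, 0.002, -2.328]
contact_force: [0.8, 2.0, 7.3]
grip_width: 0.5
finger_force: 3.6
97.27001601201121 0.5714776213337718
```

View pics/c3.png

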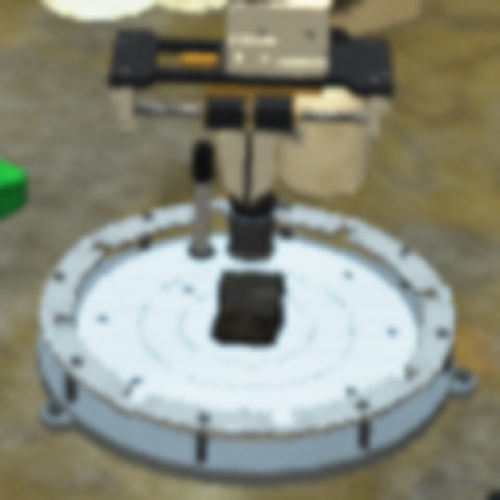

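The table and post have turned with the head, and the charcoal is still central. Now I lift off the head (the ring keeps it down) and push only on the post until the tooth drops into the notch.

```bash
python3 -m jog '[[0,0,-5,0,0,0],[0,0,-8,0,0,0],[0,0,0,0,0,0],[0.2,2.4,0,0,0,-0.025],[0.2,2.4,0,0,0,-0.025],[0.2,2.4,0,0,0,-0.025],[0.2,2.4,0,0,0,-0.025],[0.2,2.4,0,0,0,-0.025],[0,0,0,0,0,0]]'; python3 -c "
from h import *
d=bot.get_obs()['tool_pos'][:2]-[576.5,-106.5];print(np.hypot(*d),np.arctan2(d[1],d[0])-.237-.06)"
```

```text
time: 8.95
tool_pos: [629.2, -25.9, 83.7]
tcp_rot: [-3.14, 0.001, -2.201]
contact_force: [5.6, -1.5, -2.8]
grip_width: 0.2
finger_force: 2.1
96.27751628604328 0.6943982209931086
```

```bash
python3 -m jog '[[0.1,1.9,0,0,0,-0.02],[0.1,1.9,0,0,0,-0.02],[0.1,1.9,0,0,0,-0.02],[0,0,0,0,0,0]]'
python3 - <<'E'
from h import *
d=bot.get_obs()['tool_pos'][:2]-[576.5,-106.5];print(np.hypot(*d),np.arctan2(d[1],d[0])-.237-.06)
s=bot.capture("scene");b=cv2.resize(s[210:330,270:390],(600,600),interpolation=cv2.INTER_CUBIC)
cv2.imwrite("pics/c4.png",b[:,:,::-1])
E
```

```text
time: 9.35
tool_pos: [624.5, -22.9, 83.7]
tcp_rot: [-3.139, 0.001, -2.142]
contact_force: [5.2, -2.0, -3.6]
grip_width: 0.3
finger_force: 2.3
96.34134060166853 0.752758465652344
```

View pics/c4.png

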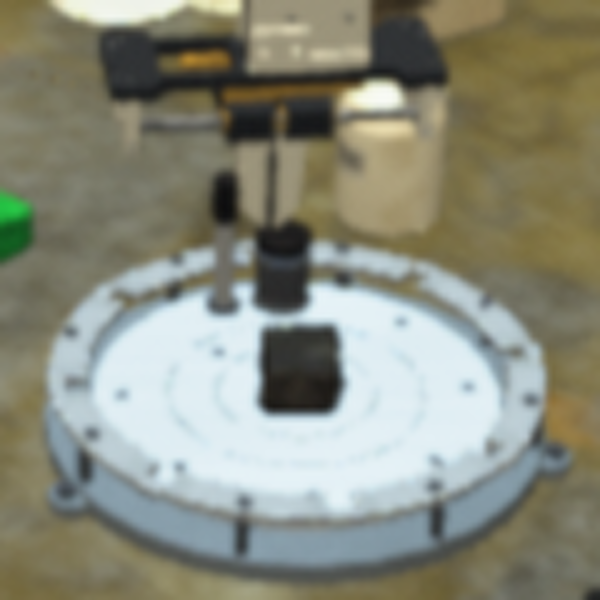

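The finger is pushing the post at (225,195), and the head at (283,245) is still down and clear of the fingers. I keep pushing until it locks.

```bash
for k in 1 2; do python3 -m jog '[[0.1,1.4,0,0,0,-0.015],[0.1,1.4,0,0,0,-0.015],[0,0,0,0,0,0],[0,0,0,0,0,0]]' | egrep 'time|force|tool'; done; python3 -c "
from h import *
d=bot.get_obs()['tool_pos'][:2]-[576.5,-106.5];print(np.hypot(*d),np.arctan2(d[1],d[0])-.237-.06)"
```

```text
time: 9.8
tool_pos: [622.1, -21.6, 83.7]
contact_force: [4.6, -1.0, -3.0]
finger_force: 2.4
time: 10.2
tool_pos: [619.6, -20.3, 83.7]
contact_force: [5.0, -1.6, -3.5]
finger_force: 2.4
96.42075155627256 0.8101460615716372
```

```bash
for k in 1 2 3; do python3 -m jog '[[0,1,0,0,0,-0.01],[0,0,0,0,0,0],[0,0,0,0,0,0]]' | egrep 'force|tool'; done
```

```text
tool_pos: [618.7, -19.8, 83.7]
contact_force: [5.1, -0.9, -3.2]
finger_force: 2.4
tool_pos: [616.6, -19.0, 83.7]
contact_force: [1.9, -0.4, -0.3]
finger_force: 0.5
tool_pos: [615.8, -18.5, 83.9]
contact_force: [-0.2, -0.2, -0.9]
finger_force: 0.1
```

The force dropped, so the tooth has probably sprung out. I push slightly further to check the lock.

```bash
for k in 1 2 3; do python3 -m jog '[[0,1,0,0,0,-0.01],[0,0,0,0,0,0],[0,0,0,0,0,0]]' | egrep 'force|tool'; done
python3 - <<'E'
from h import *
d=bot.get_obs()['tool_pos'][:2]-[576.5,-106.5];print(np.hypot(*d),np.arctan2(d[1],d[0])-.237-.06)
s=bot.capture("scene");b=cv2.resize(s[210:330,270:390],(600,600),interpolation=cv2.INTER_CUBIC)
cv2.imwrite("pics/c5.png",b[:,:,::-1])
E
```

```text
tool_pos: [615.4, -18.2, 84.0]
contact_force: [2.2, -1.0, -0.7]
finger_force: 1.1
tool_pos: [615.2, -18.0, 84.0]
contact_force: [5.6, -1.2, -2.2]
finger_force: 2.6
tool_pos: [615.2, -17.8, 84.1]
contact_force: [7.8, -1.8, -4.9]
finger_force: 4.0
96.78405656537039 0.8623213061788029
```

View pics/c5.png

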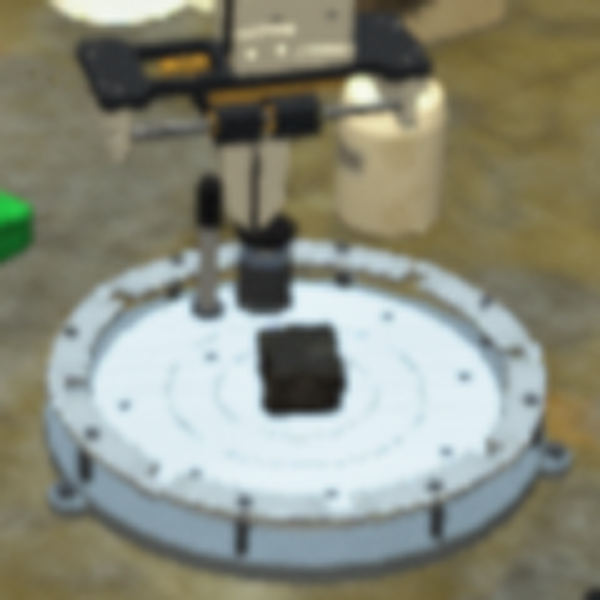

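The table is locked: force now rises with no motion, and the head at (266,243) stands raised in the notch. I back off a few mm, then lift clear.

```bash
python3 -m jog '[[0,-3,0,0,0,0],[0,-4,0,0,0,0],[0,0,-10,0,0,0],[0,0,-20,0,0,0],[0,0,-30,0,0,0],[0,0,-30,0,0,0],[0,0,-20,0,0,0],[20,0,0,0,0,0],[30,0,0,0,0,0],[30,0,0,0,0,0],[0,0,0,0,0,0],[0,0,0,0,0,0]]'
python3 - <<'E'
from h import *
s=bot.capture("scene");b=cv2.resize(s[210:330,270:390],(600,600),interpolation=cv2.INTER_CUBIC)
cv2.imwrite("pics/c6.png",b[:,:,::-1])
h=[576.5+96*np.cos(.237+.785),-106.5+96*np.sin(.237+.785)]
f=lambda p:((p-[270,210])*5).round()
for z in(80,74):print(z,f(proj("scene",h+[z])))
E
```

```text
time: 13.25
tool_pos: [584.5, -92.5, 194.7]
tcp_rot: [-3.141, 0.001, -2.025]
contact_force: [0.6, -0.4, 0.3]
grip_width: 0.5
finger_force: 0.0
80 [269. 222.]
74 [269. 231.]
```

View pics/c6.png

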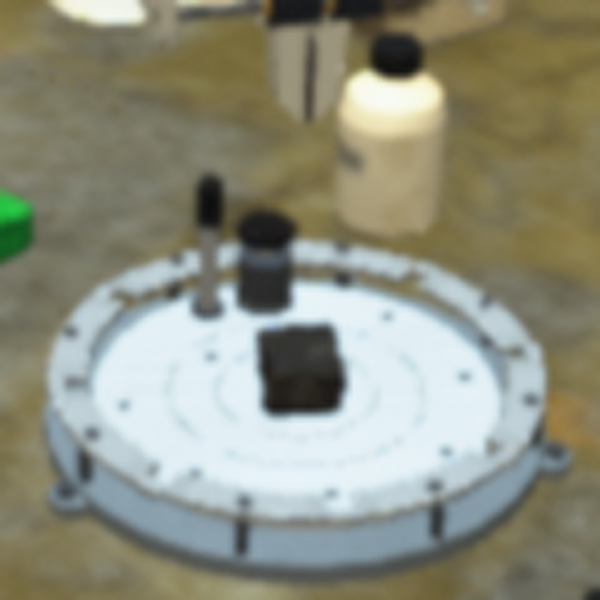

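The head's height in the crop is 100 px (211 to 311), against 97 px at the start and about 84 px when pressed, so the plunger is fully out. The charcoal is central and the arm is clear.

```bash
python3 -c "
from plant import bot
print(bot.close_job())"
```

```text
the job is handed in; nothing more can be done
None
```

I handed the job in with the table one notch anticlockwise and locked, the plunger sprung fully out, the charcoal still in the middle and the arm clear; no verdict was returned.

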